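# Sort cigar moulds by weight and clamp the full ones

### The job

Draw the bench press's jaw right back to its stop. Heft each closed mould standing on the bench: stand the full (heavy) ones upright across the press bed between the rails, in a row between the jaw and the red plate, and stand the empty (light) ones upright in the wooden return tray. Then slide the jaw up against the row until you feel the red plate come hard home against its stop, without forcing it, and let go, leaving the row clamped; leave the glue jar, knife and gauge alone.

Things in the scene. Friction and masses are not known exactly. Their poses are not given: they have to be found in the camera images.
- press: low bench press, fixed: wooden bed 150 x 400 x 12 mm. Origin: underside centre, on the table; y runs along the bed, z up. Up to three moulds stand across it, their length along its x, between steel rails 120 mm apart (tops 42 mm above the table). Red spring plate at the +y end, jaw at the -y end; tops of both faces 86 mm above the table
- backstop (a point): centre of the red plate's face when at rest, 135 mm along press y from the press's origin, 50 mm above the table; axes as the press
- plate (a joint): red pressure plate: 0 at rest, 0.008 pushed fully home against its hard stop (m, towards press +y). Its spring gives about 1.5 N at rest, 4 N fully home
- jaw (a joint): aluminium sliding jaw: 0 = drawn right back to its rear stop (face then 200 mm from the resting red plate), growing as it closes along press +y, at most 0.175 (m). It drags with about 6 N and stays where it is left. Sliding moulds along the bed adds up to about 4 N each: up to 22 N in all to bring the plate home
- jaw_grip (a point): point inside the jaw's red upright handle (36 mm along press x, 24 mm along press y), 20 mm below its top, 120 mm above the table; moves with the jaw. The handle is clear all round from 42 mm above the table up, but for the jaw's face plate, whose front is 60 mm ahead (press +y) and top 86 mm above the table
- tray: fixed shallow wooden return tray, 150 x 200 mm outside (x, y), walls 6 mm thick and 22 mm high, floor 6 mm thick. Origin: underside centre, on the table. Takes three moulds side by side, their lengths along its x
- glue: bystander: amber glue jar, 56 mm across, 65 mm high; origin under its centre
- knife: bystander: flat rolling knife, steel blade 55 x 120 mm with a wooden back, lying on the bench; origin under its centre
- gauge: bystander: wooden ring gauge with three holes, 50 x 130 x 18 mm, lying on the bench; origin under its centre
- mould1_mid (a point): closed cigar mould, black block on a steel shoe, wooden cap, 110 (x) x 46 (y) x 82 mm high, standing; wooden grip lug centred on top: 44 (x) x 24 (y) x 26 mm high. This point is its centre, 54 mm above the underside and below the lug's top; z up. Either full (about 0.52 kg) or empty (about 0.30 kg): they look alike, tell by lifting. May be absent (None)
- mould2_mid (a point): closed cigar mould, black block on a steel shoe, wooden cap, 110 (x) x 46 (y) x 82 mm high, standing; wooden grip lug centred on top: 44 (x) x 24 (y) x 26 mm high. This point is its centre, 54 mm above the underside and below the lug's top; z up. Either full (about 0.52 kg) or empty (about 0.30 kg): they look alike, tell by lifting. May be absent (None)
- mould3_mid (a point): closed cigar mould, black block on a steel shoe, wooden cap, 110 (x) x 46 (y) x 82 mm high, standing; wooden grip lug centred on top: 44 (x) x 24 (y) x 26 mm high. This point is its centre, 54 mm above the underside and below the lug's top; z up. Either full (about 0.52 kg) or empty (about 0.30 kg): they look alike, tell by lifting. May be absent (None)
- mould4_mid (a point): closed cigar mould, black block on a steel shoe, wooden cap, 110 (x) x 46 (y) x 82 mm high, standing; wooden grip lug centred on top: 44 (x) x 24 (y) x 26 mm high. This point is its centre, 54 mm above the underside and below the lug's top; z up. Either full (about 0.52 kg) or empty (about 0.30 kg): they look alike, tell by lifting. May be absent (None)
- mould5_mid (a point): closed cigar mould, black block on a steel shoe, wooden cap, 110 (x) x 46 (y) x 82 mm high, standing; wooden grip lug centred on top: 44 (x) x 24 (y) x 26 mm high. This point is its centre, 54 mm above the underside and below the lug's top; z up. Either full (about 0.52 kg) or empty (about 0.30 kg): they look alike, tell by lifting. May be absent (None)
- mould6_mid (a point): closed cigar mould, black block on a steel shoe, wooden cap, 110 (x) x 46 (y) x 82 mm high, standing; wooden grip lug centred on top: 44 (x) x 24 (y) x 26 mm high. This point is its centre, 54 mm above the underside and below the lug's top; z up. Either full (about 0.52 kg) or empty (about 0.30 kg): they look alike, tell by lifting. May be absent (None)
Things that resemble listed ones, but are neither listed nor needed, are in the scene too. Leave any blue look-alike of the part that bears mould2_mid alone. What is shaped like the part that bears mould5_mid but purple is not meant.

How it is judged:
By the outcome, as a careful person would: the job done as asked, in the order asked, and still so for the second after the job is handed in, with the robot touching nothing.
Of mould1, mould2, mould3, mould4, mould5, mould6 only 4 to 5 are there at a start; the rules pass over those that are not, and their reading is None.
At some moment in a run one of mould1, mould2, mould3, mould4, mould5, mould6 may be knocked a few centimetres aside while the robot is not near it.
It also fails if it takes over 208 s, if anything falls off the work surface, if the arm or the gripper's body presses on something with over 40 N, if the wrist force passes 120 N, or if a joint passes its speed limit or range.

### The arm

A 6-joint arm with a two-finger parallel gripper is mounted at the origin on the work surface. World frame = base frame: x ahead of the robot, y to its left, z up, the work surface at z = 0. Lengths are in m, angles in rad, forces in N, time in s.
With the tool pointing down it reaches from about 0.35 to 1 m from the base axis. Payload 7.1 kg.
Tool frame: the origin (TCP) lies between the finger pads; the fingertips stand 22 mm ahead of it and the grasp point (between the pads) lies 3 mm ahead of it; z points along the fingers, y is the line along which they close (so a half turn about z gives the same grasp; the last joint's range is limited). The gripper opens to 85 mm and grips with 20 to 120 N. Pads are 22 mm wide; open, the fingers measure 114 mm over their backs; the gripper's body (76 mm by 85 mm) begins 54 mm behind the grasp point. The pads swing forward as they close: fully open they stand 13 mm farther back than shut.
Start: joints at [1.301, 0.423, 1.63, -0, 1.089, -0.019], TCP at [0.155, 0.605, 0.222] pointing down, gripper open.
Joint ranges: [-3, 3], [-0.9, 2.11], [0.09, 2.58], [-1.31, 4.45], [0.11, 2.69], [-2.54, 2.54]. Speed limits (rad/s): [2.39, 2.39, 3.01, 3.14, 3.14, 3.14].

### API

Orientations are given as a rotation vector (axis times angle).
In Python, from rig import manip gives the robot as it stands. The module is installed in compiled form; this text tells all that it offers. Calls block until the motion is done:
- manip.move_to(position, orientation): joint-space move of the TCP to a pose.
- manip.servo_line(position, orientation=None, rate=0.15): straight line of the TCP; orientation=None keeps the orientation; rate is the mean speed in m/s.
- manip.set_joints(angles): joint-space move.
- manip.command_gripper(opening, f_grip=None): finger opening in m; f_grip is the grip in N (None keeps the last); returns when the fingers have stopped.
- manip.hold(seconds).
- manip.solve_ik(position, orientation): joint angles nearest the present ones, or None.
- manip.camera(name): name is "scene" or "top" or "wrist"; returns a dict with "image" (420x560x3 uint8, red, green, blue), "fx", "fy", "cx", "cy" (pixels), "cam_to_world" (4x4, takes a point from camera to world coordinates); the wrist camera has in their place "mount" (4x4, takes a point from camera to tool coordinates, whose origin is the TCP and whose axes are the flange's). Camera axes: x right, y down, z forward; pixel columns grow to the right and rows downward; lengths in m; the calibration is good to about 2 mm. A picture is of the moment at which its call begins: read the wrist's pose just before it. There is no depth.
A pose or a line that the arm cannot do raises manip.IKError and nothing moves.
- manip.sign_off(): hands the job in; it is judged then, once.
Readings, each from a call of its own:
- manip.get_time(): time.
- manip.get_joint_positions(): joint angles.
- manip.get_joint_vel(): joint speeds.
- manip.get_tau(): joint torques, N m.
- manip.get_position(): TCP position.
- manip.get_ee_rot(): TCP orientation.
- manip.get_contact_force(): force on the tool from outside, world axes, zero at the start.
- manip.get_torque(): the same for the moment, N m.
- manip.get_width(): finger opening in m.
- manip.get_grip_force(): force on a finger pad.
Only numpy, scipy, OpenCV 4.12 (cv2) and the standard library are available. Lean on these libraries where they do the work, as an engineer would, in place of code of your own. Each camera call takes 0.05 s, during which the arm holds its last target. There are 200 camera calls.

## Working session

There is one attempt and no reset: what is moved stays moved. The work goes in short steps, each a Python script; the robot and the scene stay as the last script left them, time stands still between calls to the robot, and variables do not carry over. Pictures are saved under pics/ and viewed, at most 14 in all, crops included, and the job is handed in when it is done.

```bash
mkdir -p pics; ls; python3 - <<'E'
from rig import manip
import cv2,pickle
for n in ("top","scene"):
    c=manip.camera(n); cv2.imwrite(f"pics/{n}0.png",c["image"][:,:,::-1]); pickle.dump(c,open(f"{n}0.pkl","wb"))
    print(n,c["fx"],c["fy"],c["cx"],c["cy"],c["cam_to_world"].round(3).tolist())
w=manip.camera("wrist");print(w["mount"],w["fx"],manip.get_ee_rot(),manip.get_time(),manip.get_contact_force())
E
```

```text
pics
top 415.24955706319287 415.24955706319287 284.67290380190616 208.83087404855686 [[0.017, -0.982, 0.188, 0.238], [-1.0, -0.019, -0.005, -0.034], [0.009, -0.188, -0.982, 1.219], [0.0, 0.0, 0.0, 1.0]]
scene 484.2289210828309 484.2289210828309 285.9419815874403 213.94093485535728 [[0.492, 0.568, -0.659, 1.439], [0.87, -0.304, 0.388, -0.61], [0.02, -0.764, -0.644, 1.059], [0.0, 0.0, 0.0, 1.0]]
[[-1.06851562e-03 -9.44405662e-01 -3.28780785e-01  8.52614429e-02]
 [ 9.99999363e-01 -8.89750932e-04 -6.94168061e-04 -2.26975718e-04]
 [ 3.63043237e-04 -3.28781317e-01  9.44406011e-01 -1.52649021e-01]
 [ 0.00000000e+00  0.00000000e+00  0.00000000e+00  1.00000000e+00]] 363.84357552572857 [-3.92862002e-01 -3.11677468e+00  1.92825130e-03] 0.15 [0.01308222 0.04349487 0.23795688]
```

View pics/top0.png

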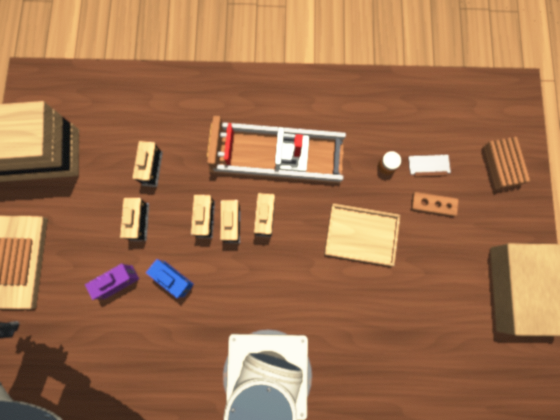

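View pics/scene0.png

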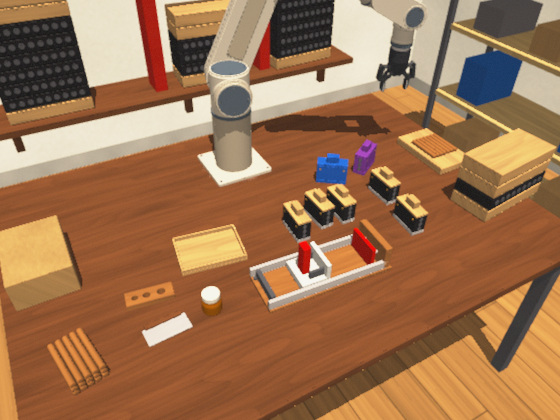

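Top view: five moulds at (145,161), (132,218), (202,215), (230,220), (264,213). Look-alikes are the blue one (168,279), the purple one (109,282) and the stacked moulds at left (40,140). The press is at (277,153) with its red plate at (227,145) and its jaw handle at (298,146). The tray is at (363,236), glue at (391,161), knife at (430,164) and gauge at (436,204). I choose the five black moulds with wooden caps.

```bash
cat > h.py <<'E'
import numpy as np,cv2,pickle
from scipy.spatial.transform import Rotation as R
def ray(c,uv):
    T=c["cam_to_world"]; d=T[:3,:3]@np.array([(uv[0]-c["cx"])/c["fx"],(uv[1]-c["cy"])/c["fy"],1]); return T[:3,3],d/np.linalg.norm(d)
def plane(c,uv,z):
    o,d=ray(c,uv); return o+d*(z-o[2])/d[2]
def tri(c1,u1,c2,u2):
    A=np.zeros((3,3));b=np.zeros(3);g=[]
    for c,u in((c1,u1),(c2,u2)):
        o,d=ray(c,u);P=np.eye(3)-np.outer(d,d);A+=P;b+=P@o;g.append((o,d))
    p=np.linalg.solve(A,b); return p,[np.linalg.norm((np.eye(3)-np.outer(d,d))@(p-o))for o,d in g]
def proj(c,p):
    q=np.linalg.inv(c["cam_to_world"])@np.r_[p,1]; return np.array([c["fx"]*q[0]/q[2]+c["cx"],c["fy"]*q[1]/q[2]+c["cy"]])
def mask(img,kind):
    h=cv2.cvtColor(img,cv2.COLOR_RGB2HSV).astype(int);H,S,V=h[...,0],h[...,1],h[...,2]
    m={"wood":(H>12)&(H<28)&(V>140)&(S>60),"red":((H<6)|(H>174))&(S>190)&(V>120),"black":V<45}[kind]
    return m.astype(np.uint8)*255
def blobs(m,lo,hi):
    cs,_=cv2.findContours(m,cv2.RETR_EXTERNAL,cv2.CHAIN_APPROX_NONE)
    return [c for c in cs if lo<cv2.contourArea(c)<hi]
E
python3 - <<'E'
from h import *
for n in("top","scene"):
    c=pickle.load(open(n+"0.pkl","rb"))
    for k in("wood","red"):
        for b in blobs(mask(c["image"],k),40,8000):
            r=cv2.minAreaRect(b);M=cv2.moments(b);u=(M["m10"]/M["m00"],M["m01"]/M["m00"])
            print(n,k,np.round(u,1),np.round(r[1]),round(r[2]),cv2.contourArea(b),plane(c,u,.085).round(3))
c=pickle.load(open("top0.pkl","rb"))
for u in [(345,131),(342,181),(219,124),(213,177)]: print("rail",u,plane(c,u,.042).round(3))
for u in [(331,206),(399,211),(395,265),(327,258)]: print("tray",u,plane(c,u,.022).round(3))
E
```

```text
top wood [ 18.6 258.9] [93. 43.] 90 3410.5 [0.304 0.676 0.085]
top wood [362.5 234.1] [73. 53.] 10 3667.5 [ 0.389 -0.256  0.085]
top wood [228.6 219. ] [18. 41.] 2 687.0 [0.424 0.114 0.085]
top wood [129.7 217.2] [19. 43.] 5 710.0 [0.424 0.387 0.085]
top wood [200.3 214.1] [19. 42.] 5 704.5 [0.436 0.193 0.085]
top wood [434.7 203.8] [45. 16.] 9 619.5 [ 0.478 -0.46   0.085]
top wood [264.2 212.8] [19. 41.] 6 727.5 [0.443 0.016 0.085]
top wood [143.2 159.8] [18. 41.] 9 658.0 [0.589 0.363 0.085]
top wood [319.9 156.8] [26. 33.] 5 757.0 [ 0.608 -0.138  0.085]
top wood [509.  162.1] [47. 28.] 75 1104.5 [ 0.604 -0.678  0.085]
top wood [254.2 151.5] [43. 33.] 5 1247.5 [0.62  0.049 0.085]
top wood [212.6 140.2] [11. 46.] 4 353.5 [0.652 0.169 0.085]
scene wood [ 61.9 367.5] [56.  7.] 60 322.5 [ 0.671 -0.73   0.085]
scene wood [ 80.5 356. ] [55. 33.] 60 1392.0 [ 0.661 -0.688  0.085]
scene wood [  6.  379.4] [ 18. 121.] 0 1062.0 [ 0.643 -0.842  0.085]
scene wood [211.3 304.1] [12. 20.] 83 109.0 [ 0.663 -0.367  0.085]
scene wood [148.5 295.7] [18. 50.] 75 797.5 [ 0.561 -0.498  0.085]
scene wood 
[... 1903 characters left out ...]
ene wood [224.   22.3] [ 63. 106.] 87 3587.5 [-1.238  0.512  0.085]
scene wood [31.2  9.5] [23. 70.] 90 1236.0 [-1.957 -0.438  0.085]
scene red [303.9 256.4] [12. 32.] 3 287.0 [ 0.63  -0.071  0.085]
scene red [363.2 246.4] [38. 16.] 49 441.5 [0.676 0.102 0.085]
scene red [263.5  52.7] [46. 16.] 90 380.0 [-0.732  0.508  0.085]
scene red [152.   43.9] [94. 18.] 81 1455.5 [-1.101  0.038  0.085]
rail (345, 131) [ 0.704 -0.217  0.042]
rail (342, 181) [ 0.55  -0.207  0.042]
rail (219, 124) [0.719 0.161 0.042]
rail (213, 177) [0.554 0.17  0.042]
tray (331, 206) [ 0.479 -0.177  0.022]
tray (399, 211) [ 0.467 -0.377  0.022]
tray (395, 265) [ 0.31  -0.36   0.022]
tray (327, 258) [ 0.326 -0.165  0.022]
```

```bash
cat >> h.py <<'E'
def down(yaw):  # yaw = world angle of tool y relative to world y
    return (R.from_euler("z",yaw)*R.from_rotvec([0,np.pi,0])).as_rotvec()
def wrist(manip):
    p=np.array(manip.get_position());r=R.from_rotvec(manip.get_ee_rot());c=manip.camera("wrist")
    T=np.eye(4);T[:3,:3]=r.as_matrix();T[:3,3]=p;c["cam_to_world"]=T@np.array(c["mount"]);return c
E
python3 - <<'E'
from h import *
from rig import manip
a,b=[pickle.load(open(n+"0.pkl","rb")) for n in("top","scene")]
for u,v in [((228.6,219),(319.5,198.7)),((129.7,217.2),(386.2,175.9)),((200.3,214.1),(342,194.2)),((264.2,212.8),(297.2,211.7)),((143.2,159.8),(412.5,204.5))]:
    p,e=tri(a,u,b,v);print(p.round(4),np.round(e,4))
for i,y in enumerate((.12,-.15)):
    t=manip.get_time();manip.move_to([.56,y,.36],down(0));manip.hold(.3)
    c=wrist(manip);pickle.dump(c,open(f"w{i}.pkl","wb"));cv2.imwrite(f"pics/w{i}.png",c["image"][:,:,::-1]);print(manip.get_time()-t,manip.get_joint_positions())
E
```

```text
[0.4241 0.1138 0.0814] [0.0006 0.0006]
[0.4244 0.3883 0.0806] [0. 0.]
[0.4369 0.1936 0.0796] [0.0002 0.0002]
[0.4443 0.0165 0.0792] [0.0003 0.0003]
[0.5905 0.3643 0.0804] [0.0003 0.0003]
2.6583 [ 1.90799651e-01  2.16140197e-01  1.59841093e+00  2.68263006e-05
  1.32710358e+00 -1.38043643e+00]
1.4000000000000004 [-2.80859896e-01  2.27680584e-01  1.58358870e+00  5.71032995e-05
  1.33033035e+00 -1.85292192e+00]
```

View pics/w0.png

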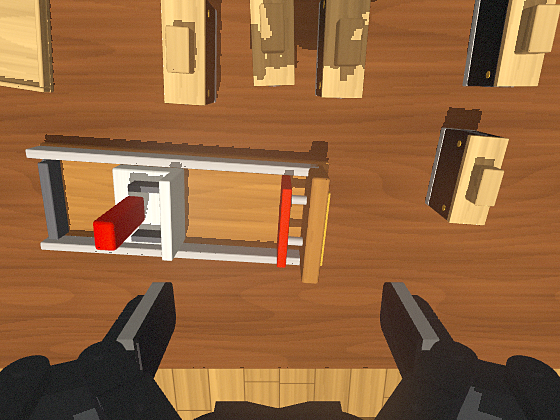

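View pics/w1.png

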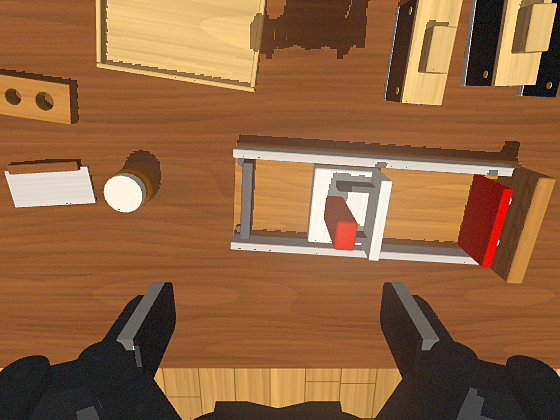

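Both wrist views show the press, with its near rail at rows 150–170 and far rail at rows 243–262. The handle top is at (105,235) in w0 and (344,235) in w1. The red plate is at (287,222) in w0 and (487,220) in w1. I'll zoom in to pick press and tray corners.

```bash
python3 - <<'E'
import cv2,numpy as np
a=cv2.imread("pics/w0.png")[135:285,20:340];b=cv2.imread("pics/w1.png")[135:285,225:560]
b=b[:,:320]
cv2.imwrite("pics/crop1.png",cv2.resize(np.vstack([a,b]),None,fx=2,fy=2,interpolation=cv2.INTER_CUBIC))
E
```

```text
(no output)
```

View pics/crop1.png

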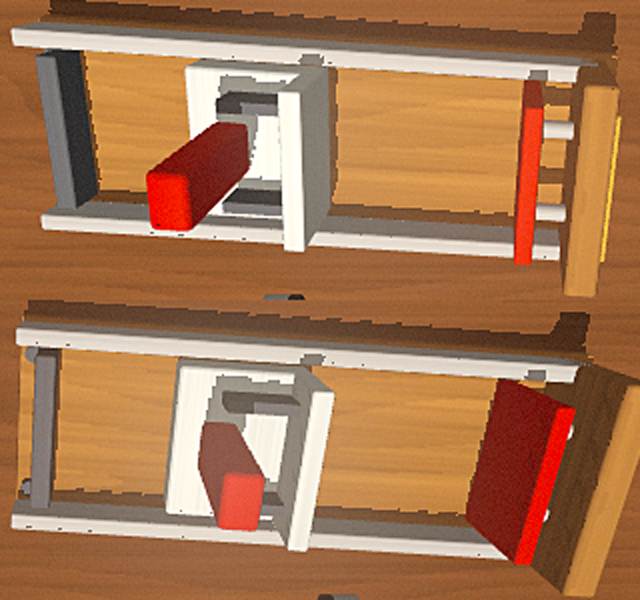

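Crop (2x) shows the rail ends, the handle top face at (170,202) and (242,501), and the plate's top edge.

```bash
python3 - <<'E'
from h import *
a,b=[pickle.load(open(n+".pkl","rb")) for n in("w0","w1")]
A=lambda p:(p[0]/2+20,p[1]/2+135);B=lambda p:(p[0]/2+225,(p[1]-300)/2+135)
L={"nearL":((12,46),(18,346),.042),"nearR":((577,81),(575,381),.042),"farL":((43,215),(12,515),.042),"handle":((170,202),(242,501),.14),
"plateN":((526,84),(561,405),.086),"plateF":((516,262),(519,559),.086),"jawN":((299,82),(333,392),.086),"jawF":((304,250),(306,550),.086)}
for k,(p,q,z) in L.items():
    t,e=tri(a,A(p),b,B(q));print(k,"tri",t.round(4),round(e[0],4),"pl",plane(a,A(p),z).round(4),plane(b,B(q),z).round(4))
t=[(95,65),(254,90),(100,66),(252,84)]
for u in [(97,66),(254,89),(264,0)]:print("tray",plane(b,u,.022).round(4))
g=pickle.load(open("top0.pkl","rb"))
for u in [(331,206),(399,211),(395,265),(327,258)]:print(proj(b,plane(g,u,.022)).round())
E
```

```text
nearL tri [ 0.5666 -0.2057  0.046 ] 0.0003 pl [ 0.5671 -0.2084  0.042 ] [ 0.5677 -0.2062  0.042 ]
nearR tri [0.5902 0.1609 0.0441] 0.0001 pl [0.5906 0.161  0.042 ] [0.5909 0.1623 0.042 ]
farL tri [ 0.6888 -0.2153  0.0401] 0.0003 pl [ 0.6877 -0.2139  0.042 ] [ 0.6883 -0.2151  0.042 ]
handle tri [ 0.636  -0.0728  0.1384] 0.0001 pl [ 0.6354 -0.072   0.14  ] [ 0.6353 -0.0731  0.14  ]
plateN tri [0.5879 0.1263 0.0873] 0.0065 pl [0.5816 0.1266 0.086 ] [0.595  0.1279 0.086 ]
plateF tri [0.6992 0.1206 0.0886] 0.0008 pl [0.7015 0.1206 0.086 ] [0.6996 0.1219 0.086 ]
jawN tri [ 0.5842 -0.011   0.0836] 0.0032 pl [ 0.5803 -0.01    0.086 ] [ 0.5869 -0.0116  0.086 ]
jawF tri [ 0.6933 -0.018   0.0853] 0.0002 pl [ 0.6928 -0.0177  0.086 ] [ 0.6932 -0.0182  0.086 ]
tray [ 0.4551 -0.3761  0.022 ]
tray [ 0.4824 -0.1795  0.022 ]
tray [ 0.3819 -0.1655  0.022 ]
[256.  86.]
[98. 76.]
[ 90. -73.]
[264. -56.]
```

```bash
cat >> h.py <<'E'
YAW=-.0645; EY=np.array([-np.sin(YAW),np.cos(YAW),0]); EX=np.array([np.cos(YAW),np.sin(YAW),0]); P0=np.array([.6395,-.011,0])
def press(x,y,z): return P0+EX*x+EY*y+[0,0,z]
E
python3 - <<'E'
from h import *
from rig import manip
o=down(YAW)
s=press(0,-.0617,.123)
manip.move_to(s+[0,0,.06],o); manip.servo_line(s,o,.15)
manip.command_gripper(0,60); manip.hold(.2); print("w",manip.get_width(),manip.get_grip_force(),manip.get_position())
f0=np.array(manip.get_contact_force());print(f0)
manip.servo_line(s-EY*.052,o,.08)
d=.052
while d<.085:
    d+=.002; manip.servo_line(s-EY*d,o,.03); manip.hold(.1)
    f=(np.array(manip.get_contact_force())-f0)@EY; p=(np.array(manip.get_position())-P0)@EY; print(round(d,4),round(p,4),f.round(2))
    if f>16:break
E
```

```text
w 0.02156197444639392 59.05747175216675 [ 0.63573398 -0.07269657  0.12376631]
[-3.20225183 -0.14761718  4.97802415]
0.054 -0.115 3.28
0.056 -0.1167 4.43
0.058 -0.1187 5.09
0.06 -0.1207 6.04
0.062 -0.1226 4.84
0.064 -0.1246 5.53
0.066 -0.1265 4.97
0.068 -0.1266 13.8
0.07 -0.1266 21.38
```

```bash
cat >> h.py <<'E'
P0=P0-EY*.0015
def capmask(img):
    h=cv2.cvtColor(img,cv2.COLOR_RGB2HSV).astype(int);H,S,V=h[...,0],h[...,1],h[...,2]
    m=((H>=14)&(H<=28)&(S>50)&(V>70)).astype(np.uint8)*255
    return cv2.morphologyEx(cv2.morphologyEx(m,cv2.MORPH_CLOSE,np.ones((5,5))),cv2.MORPH_OPEN,np.ones((7,7)))
def look(manip,xy,tag=None):
    """stand the camera over xy, return (x,y,yaw,len,wid) of the cap nearest xy"""
    manip.move_to([xy[0],xy[1]-.085,.25],down(-np.pi/2));manip.hold(.15)
    c=wrist(manip);best=None
    if tag: cv2.imwrite(f"pics/{tag}.png",c["image"][:,:,::-1])
    for b in blobs(capmask(c["image"]),1500,20000):
        q=np.array([plane(c,u,.082)[:2] for u in cv2.convexHull(b)[:,0]],np.float32)
        (x,y),(w,h),a=cv2.minAreaRect(q*1000)
        if w<h: w,h,a=h,w,a+90
        a=np.radians((a+90)%180-90); r=np.array([x/1000,y/1000,a,w,h])
        if best is None or np.hypot(*(r[:2]-xy[:2]))<np.hypot(*(best[:2]-xy[:2])):best=r
    return best
E
python3 - <<'E'
from h import *
from rig import manip
manip.command_gripper(.085); p=np.array(manip.get_position());print((p-P0)@EY)
manip.servo_line(p+[0,0,.08],None,.2)
t=manip.get_time()
print(look(manip,[.4443,.0165],"m0"),manip.get_time()-t,t)
m=capmask(cv2.imread("pics/m0.png")[:,:,::-1].copy());i=cv2.imread("pics/m0.png")
cv2.drawContours(i,blobs(m,1500,20000),-1,(0,255,0),1);cv2.imwrite("pics/m0c.png",i)
E
```

```text
-0.13048631869398897
[ 5.38876831e-01 -6.32730103e-03  1.52588664e+00  1.40623779e+02
  3.15994873e+01] 1.5999999999999996 11.525
```

View pics/m0c.png

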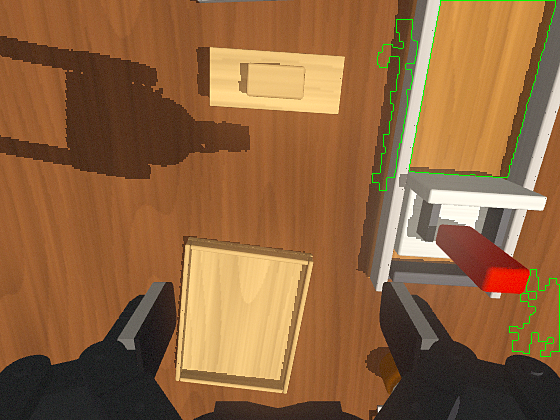

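The view shows the mould cap at (277,80) with its lug at (275,81), the tray at (240,315) and the jaw drawn back. My mask missed the cap, so I'll check the colours.

```bash
python3 - <<'E'
import cv2
h=cv2.cvtColor(cv2.imread("pics/m0.png"),cv2.COLOR_BGR2HSV);g=cv2.cvtColor(cv2.imread("pics/w0.png"),cv2.COLOR_BGR2HSV)
for n,u in dict(cap=(225,75),cap2=(330,95),lug=(280,82),lugside=(243,80),tray=(240,300),table=(150,250),sh=(100,120),bed=(460,80)).items(): print(n,h[u[1],u[0]])
for n,u in dict(shcap=(270,65),shlug=(345,45)).items(): print(n,g[u[1],u[0]])
E
```

```text
cap [ 19 117 252]
cap2 [ 19 120 246]
lug [ 19 121 241]
lugside [ 15 132 159]
tray [ 19 128 237]
table [ 12 168 161]
sh [ 11 178  70]
bed [ 16 176 212]
shcap [ 17 144 140]
shlug [ 17 134 147]
```

```bash
sed -i 's/m=((H>=14)&(H<=28)&(S>50)&(V>70))/m=((H>=15)\&(H<=28)\&(S>50)\&(S<155)\&(V>85))/' h.py; python3 - <<'E'
from h import *
from rig import manip
c=wrist(manip)
for b in blobs(capmask(c["image"]),1500,25000):
    M=cv2.moments(b);u=(M["m10"]/M["m00"],M["m01"]/M["m00"])
    z=.022 if u[1]>200 else .082
    r=cv2.minAreaRect(np.array([plane(c,k,z)[:2]*1000 for k in cv2.convexHull(b)[:,0]],np.float32))
    print(np.round(u),cv2.contourArea(b),r)
E
```

```text
[240. 314.] 17104.5 ((397.3556823730469, -262.98101806640625), (209.84852600097656, 149.58578491210938), 81.37001037597656)
[275.  80.] 7537.5 ((442.67626953125, 17.38996696472168), (45.93864822387695, 109.22142028808594), 86.32315826416016)
```

```bash
cat >> h.py <<'E'
ZG=.107
def fz(manip):
    v=[]
    for _ in range(5): manip.hold(.06); v.append(manip.get_contact_force()[2])
    return float(np.mean(v))
def pick(manip,xy,tag=None):
    r=look(manip,np.array(xy),tag);print("cap",r.round(3))
    assert np.hypot(*(r[:2]-xy))<.08 and abs(r[3]-110)<8 and abs(r[4]-46)<6 and abs(r[2])<.6
    o=down(-np.pi/2+r[2]);p=np.array([r[0],r[1],ZG])
    manip.move_to(p+[0,0,.06],o);b=fz(manip);manip.servo_line(p,o,.12)
    manip.command_gripper(.02,70);w=manip.get_width();f=manip.get_grip_force()
    manip.servo_line(p+[0,0,.16],o,.2);m=-(fz(manip)-b)/9.81
    print("width",round(w,4),"grip",round(f,1),"mass",round(m,3),"w after",round(manip.get_width(),4),"t",manip.get_time());return m
def place(manip,p,yaw,zs):
    """p xy target of mould centre, zs support height"""
    o=down(-np.pi/2+yaw);z=ZG+zs;q=np.array([p[0],p[1],0])
    manip.move_to(q+[0,0,.267],o);manip.hold(.15);b=fz(manip);manip.servo_line(q+[0,0,z+.003],o,.15)
    for k in range(7):
        f=fz(manip) if k else b
        if abs(f-b)>2:break
        manip.servo_line(q+[0,0,z+.002-.001*k],o,.05)
    print("set down at",round(manip.get_position()[2]-z,4),"df",round(f-b,2))
    manip.command_gripper(.085);manip.servo_line(q+[0,0,.2],o,.25)
E
python3 - <<'E'
from h import *
from rig import manip
manip.move_to([.397,-.263-.085,.25],down(-np.pi/2));manip.hold(.15);c=wrist(manip)
cv2.imwrite("pics/tray.png",c["image"][:,:,::-1])
for b in blobs(capmask(c["image"]),5000,40000):
    r=cv2.minAreaRect(np.array([plane(c,k,.022)[:2]*1000 for k in cv2.convexHull(b)[:,0]],np.float32));print(cv2.contourArea(b),r)
m=pick(manip,[.4427,.0174])
if m>.41: place(manip,press(0,.107,0),YAW,.012)
print(manip.get_time())
E
```

```text
27780.0 ((396.2288818359375, -272.67120361328125), (189.8370819091797, 149.6663055419922), 81.38356018066406)
cap [ 4.57000e-01  4.50000e-02 -7.50000e-02  1.09926e+02  4.60500e+01]
width 0.0198 grip 0.0 mass -0.003 w after 0.0199 t 19.2
19.2
```

View now.

```bash
python3 - <<'E'
from h import *
from rig import manip
manip.command_gripper(.085)
print(look(manip,np.array([.457,.045]),"m1"),manip.get_position(),manip.get_time())
i=cv2.imread("pics/m1.png");j=cv2.imread("pics/tray.png");cv2.imwrite("pics/two.png",cv2.resize(np.hstack([i,j]),(800,300)))
E
```

```text
[ 4.57238281e-01  4.54826202e-02 -7.48971446e-02  1.09875671e+02
  4.59433403e+01] [ 0.45726881 -0.03920489  0.25028567] 20.4917
```

View pics/two.png

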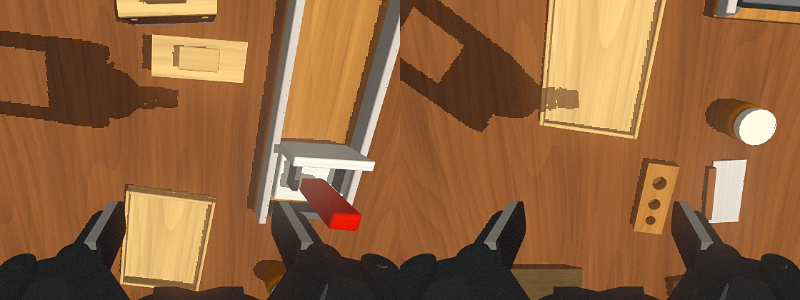

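Left: the mould now stands at (200,60) in the half-size view, knocked about 3 cm but upright. The right view shows the tray clearly at (605,65). I'll repeat the grasp stepwise to see why it closed on nothing.

```bash
python3 - <<'E'
from h import *
from rig import manip
o=down(-np.pi/2-.075);p=np.array([.4572,.0453,.107])
manip.move_to(p+[0,0,.05],o);manip.servo_line(p,o,.12);manip.hold(.1)
print(manip.get_position(),manip.get_width(),manip.get_contact_force())
c=wrist(manip);a=c["image"]
manip.command_gripper(.036,50);print(manip.get_width(),manip.get_grip_force(),manip.get_contact_force())
b=wrist(manip)["image"];cv2.imwrite("pics/g.png",cv2.resize(np.hstack([a,b])[:,:,::-1],(800,300)))
E
```

```text
[0.45822017 0.04504986 0.10812   ] 0.08527379043598025 [ 0.82567341 -0.10447057 -0.54432506]
0.036120339965756296 0.0 [-0.2744108   0.00082958 -0.02113773]
```

View pics/g.png

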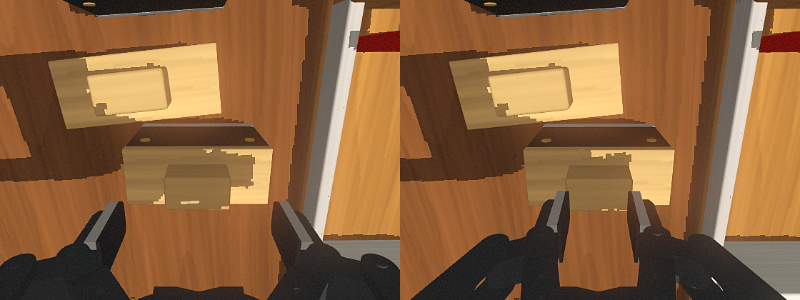

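```bash
python3 - <<'E'
from h import *
from rig import manip
c=wrist(manip)
k=1120/800
for u,z in [((123,147),.082),((265,147),.082),((272,203),.082),((127,208),.082),((165,183),.108),((230,180),.108),((197,209),.108),((110,210),.109)]:
    print(u,plane(c,(u[0]*k,u[1]*k),z).round(4))
print(manip.get_position(),R.from_rotvec(manip.get_ee_rot()).as_matrix().round(3).tolist(),c["cam_to_world"].round(3).tolist())
for s in(-1,1):
    T=R.from_rotvec(manip.get_ee_rot()).as_matrix();print(proj(c,np.array(manip.get_position())+T@[0,s*.018,.018])/k)
E
```

```text
(123, 147) [0.4045 0.0742 0.082 ]
(265, 147) [0.5066 0.0664 0.082 ]
(272, 203) [0.5124 0.0198 0.082 ]
(127, 208) [0.399 0.024 0.082]
(165, 183) [0.4359 0.056  0.108 ]
(230, 180) [0.4779 0.0549 0.108 ]
(197, 209) [0.4551 0.0351 0.108 ]
(110, 210) [0.3972 0.0394 0.109 ]
[0.45716762 0.04531004 0.10696004] [[0.075, 0.997, -0.0], [0.997, -0.075, -0.0], [-0.0, -0.0, -1.0]] [[0.997, -0.072, -0.024, 0.463], [-0.076, -0.942, -0.328, 0.13], [0.0, 0.329, -0.944, 0.26], [0.0, 0.0, 0.0, 1.0]]
[174.14433689 182.43261342]
[223.64512918 182.37310011]
```

```bash
python3 - <<'E'
from h import *
from rig import manip
c=wrist(manip);k=1120/800;T=R.from_rotvec(manip.get_ee_rot()).as_matrix();p=np.array(manip.get_position())
for d in(.022,.01,.0,-.01):
  for x in (-.011,.011):
    print(d,x,[(proj(c,p+T@[x,s*.018,d])/k).round() for s in(-1,1)])
i=c["image"][200:420,150:400,::-1];cv2.imwrite("pics/z.png",cv2.resize(i,None,fx=2.6,fy=2.6))
E
```

```text
0.022 -0.011 [array([175., 193.]), array([223., 193.])]
0.022 0.011 [array([174., 166.]), array([224., 166.])]
0.01 -0.011 [array([174., 201.]), array([224., 201.])]
0.01 0.011 [array([173., 173.]), array([225., 173.])]
0.0 -0.011 [array([172., 209.]), array([226., 209.])]
0.0 0.011 [array([171., 179.]), array([227., 179.])]
-0.01 -0.011 [array([171., 218.]), array([227., 217.])]
-0.01 0.011 [array([170., 187.]), array([229., 187.])]
```

View pics/z.png

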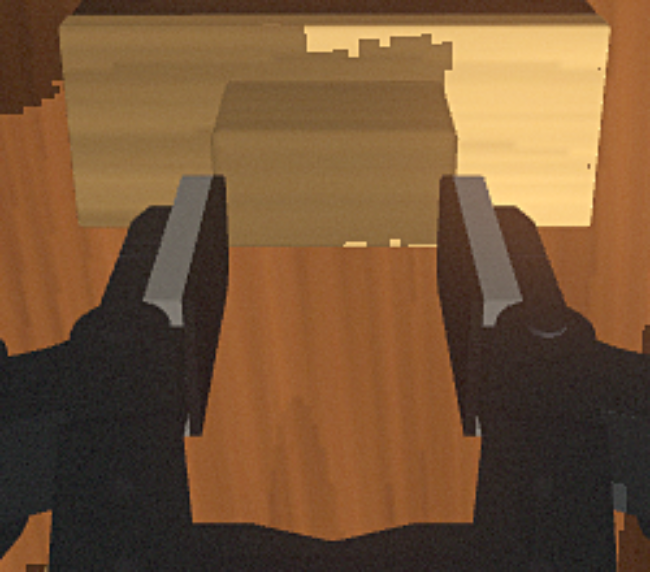

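The pads stand about 25–30 mm higher than the text implies, above the lug. I'll feel for the cap by touch, with the fingers half open.

```bash
python3 - <<'E'
from h import *
from rig import manip
manip.command_gripper(.060)
p=np.array(manip.get_position());f0=fz(manip);o=manip.get_ee_rot()
for k in range(1,16):
    manip.servo_line(p-[0,0,.0025*k],o,.05);f=manip.get_contact_force()[2]-f0
    if abs(f)>2.5:break
print(k,manip.get_position(),f, manip.get_width())
if abs(f)>2.5: manip.servo_line(p-[0,0,.0025*k-.005],o,.05)
manip.command_gripper(.02,50);print(manip.get_width(),manip.get_grip_force(),manip.get_position(),manip.get_time())
E
```

```text
15 [0.45709227 0.04531643 0.06935434] 0.07541597852996354 0.05987829005005936
0.04283518778751314 64.90739461965859 [0.45756666 0.04547127 0.07085536] 27.15
```

```bash
sed -i 's/^ZG=.107/ZG=.0715/; s/\[0,0,.267\]/[0,0,.24]/' h.py; python3 - <<'E'
from h import *
from rig import manip
p=np.array(manip.get_position());o=manip.get_ee_rot()
manip.servo_line(p+[0,0,.16],o,.2);f=fz(manip);print("mass",-f/9.81,manip.get_width(),manip.get_torque())
m=-f/9.81
if m>.41: place(manip,press(0,.107,0),YAW,.012)
else: place(manip,np.array([.397,-.268])+.060*np.array([.149,.989]),-.15,.006)
print(manip.get_time())
E
```

```text
mass 0.2547637859371672 0.043211865129988085 [-0.02352984 -0.02551144  0.03149098]
set down at -0.0006 df 8.42
34.375
```

```bash
cat >> h.py <<'E'
import json,os
TR=[.060,0,-.060]; PR=[.107,.053,-.001]
def do(manip,xy,tag=None):
    s=json.load(open("st.json")) if os.path.exists("st.json") else {"t":1,"p":0}
    m=pick(manip,xy,tag)
    assert .2<m<.65 and abs(manip.get_width()-.043)<.004
    if m>.41: place(manip,press(0,PR[s["p"]],0),YAW,.012);s["p"]+=1
    else: place(manip,np.array([.397,-.268])+TR[s["t"]]*np.array([.149,.989]),-.15,.006);s["t"]+=1
    json.dump(s,open("st.json","w"));print(s,manip.get_time())
E
python3 - <<'E'
from h import *
from rig import manip
do(manip,[.4241,.1138])
E
```

```text
cap [4.22000e-01 1.14000e-01 2.50000e-02 1.09731e+02 4.58860e+01]
width 0.0428 grip 72.0 mass 0.511 w after 0.0428 t 38.8167
set down at 0.0009 df 10.5
{'t': 1, 'p': 1} 44.0667
```

```bash
python3 - <<'E'
from h import *
from rig import manip
r=look(manip,press(0,.107,0)[:2],"p1");d=np.r_[r[:2],0]-P0;print("press",d@EX,d@EY,r[2]-YAW,r[3:])
do(manip,[.4369,.1936],)
t=np.array([.397,-.268])+.060*np.array([.149,.989])
c=manip.camera("scene");cv2.imwrite("pics/s1.png",cv2.resize(c["image"][150:360,140:420,::-1],None,fx=2.5,fy=2.5))
E
```

```text
press -0.0013854174443744332 0.10686150399007402 -0.0002190755466696115 [116.16030884  48.0165329 ]
cap [ 4.35000e-01  1.93000e-01 -1.70000e-02  1.09952e+02  4.58400e+01]
width 0.0427 grip 72.2 mass 0.505 w after 0.0427 t 49.15
set down at 0.0009 df 11.1
{'t': 1, 'p': 2} 54.5083
```

View pics/s1.png

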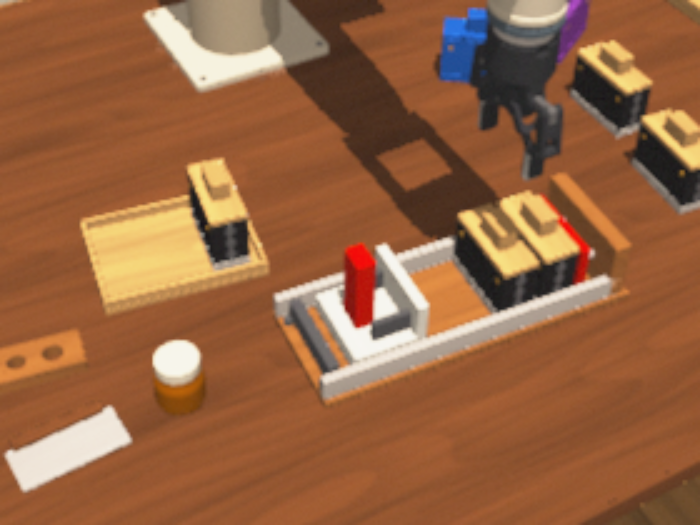

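Two moulds stand in the press at (500,255) and (540,235), between the rails. One stands in the tray at (218,210), upright inside its right end. Two remain at (612,85) and (672,155).

```bash
python3 - <<'E'
from h import *
from rig import manip
do(manip,[.4244,.3883])
do(manip,[.5905,.3643])
E
```

```text
cap [4.23000e-01 3.88000e-01 6.00000e-03 1.09889e+02 4.58410e+01]
width 0.0432 grip 72.4 mass 0.332 w after 0.0431 t 59.3417
set down at 0.0009 df 13.52
{'t': 2, 'p': 2} 66.0917
cap [ 5.88000e-01  3.64000e-01 -7.90000e-02  1.09889e+02  4.59090e+01]
width 0.0428 grip 73.5 mass 0.476 w after 0.0424 t 71.6667
set down at 0.0011 df 10.76
{'t': 2, 'p': 3} 77.4333
```

```bash
python3 - <<'E'
from h import *
from rig import manip
c=manip.camera("scene");cv2.imwrite("pics/s2.png",cv2.resize(c["image"][150:360,140:420,::-1],None,fx=2.5,fy=2.5))
o=down(YAW);s=press(0,-.125,.092)
manip.command_gripper(.07)
manip.move_to(s+[0,0,.07],o);manip.hold(.2);f0=np.array(manip.get_contact_force())@EY
manip.servo_line(s,o,.12);manip.command_gripper(.01,80)
p0=np.array(manip.get_position());a0=(p0-P0)@EY;print(manip.get_width(),a0,manip.get_time(),np.array(manip.get_contact_force()))
manip.servo_line(s+EY*.034,o,.08);d=.034;last=None
while d<.060:
    d+=.002;manip.servo_line(s+EY*d,o,.03);manip.hold(.1)
    f=np.array(manip.get_contact_force())@EY-f0;a=(np.array(manip.get_position())-P0)@EY
    print(round(d,4),round(a-a0,4),round(f,1))
    if f<-28:break
E
```

```text
0.023164595130734097 -0.12489458119123188 80.75 [-0.95482093  1.74532593  7.2292285 ]
0.036 0.0353 -2.5
0.038 0.037 -3.0
0.04 0.0389 -3.7
0.042 0.0408 -5.2
0.044 0.0425 -7.1
0.046 0.0444 -7.0
0.048 0.0464 -7.3
0.05 0.0484 -6.9
0.052 0.0501 -8.7
0.054 0.0519 -9.3
0.056 0.0539 -8.7
0.058 0.0559 -9.3
0.06 0.0577 -10.6
```

View pics/s2.png

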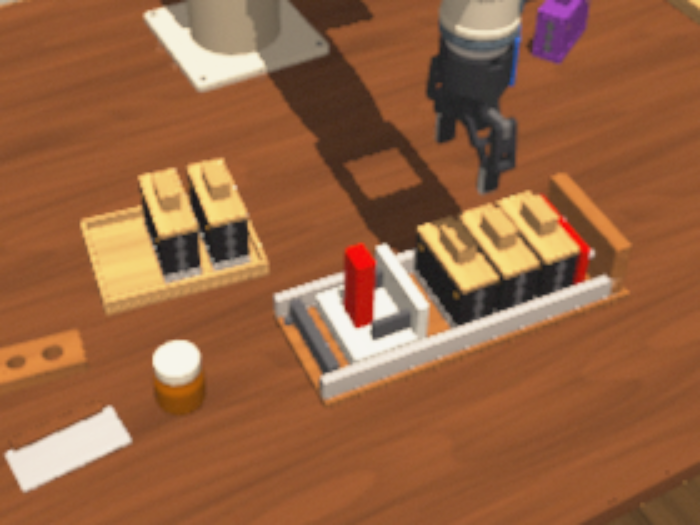

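The scene before the push: three moulds upright in the press at (455,245) to (540,215), two upright in the tray at (165,190) and (215,180), and the jaw back. The push is going as expected, so I'll close the last ~12 mm in 1 mm steps and feel for the stop.

```bash
python3 - <<'E'
from h import *
from rig import manip
o=down(YAW);s=press(0,-.125,.092);a0=-.1249;d=.060;fp=None;h=[]
while d<.085:
    d+=.001;manip.servo_line(s+EY*d,o,.03);manip.hold(.15)
    f=np.array(manip.get_contact_force())@EY;a=(np.array(manip.get_position())-P0)@EY-a0
    h.append((a,f));print(round(d,4),round(a,4),round(f,1))
    if f<-34: break
    if len(h)>=3 and h[-1][0]-h[-3][0]<.0008 and f<h[-3][1]-5 and a>.064: print("stop felt");break
print(manip.get_time())
E
```

```text
0.061 0.0584 -11.3
0.062 0.0593 -12.0
0.063 0.0603 -12.2
0.064 0.0613 -11.8
0.065 0.0622 -12.7
0.066 0.063 -12.9
0.067 0.0639 -15.0
0.068 0.0648 -14.0
0.069 0.0657 -14.0
0.07 0.0667 -15.0
0.071 0.0676 -14.5
0.072 0.0686 -15.5
0.073 0.0695 -17.1
0.074 0.0701 -18.1
0.075 0.0702 -22.7
stop felt
91.875
```

```bash
python3 - <<'E'
from h import *
from rig import manip
o=down(YAW);s=press(0,-.125,.092)
manip.servo_line(s+EY*.0722,o,.03);manip.hold(.15)
print(np.array(manip.get_contact_force())@EY,(np.array(manip.get_position())-P0)@EY+.1249)
manip.command_gripper(.05);manip.hold(.1)
p=np.array(manip.get_position());print(manip.get_width(),np.array(manip.get_contact_force()))
manip.servo_line(p+[0,0,.12],None,.12)
manip.move_to([.45,.05,.32],down(-np.pi/2));manip.hold(.3)
a=manip.camera("top")["image"][100:280,190:420,::-1]
b=manip.camera("scene")["image"][150:330,160:410,::-1]
cv2.imwrite("pics/end.png",cv2.resize(np.vstack([cv2.resize(a,(250,180)),b]),None,fx=1.65,fy=1.65,interpolation=cv2.INTER_CUBIC));print(manip.get_time())
E
```

```text
-10.29387121140485 0.0700506729000335
0.04987438422398827 [-0.04550261  0.41737296 -0.19938895]
95.8083
```

View pics/end.png

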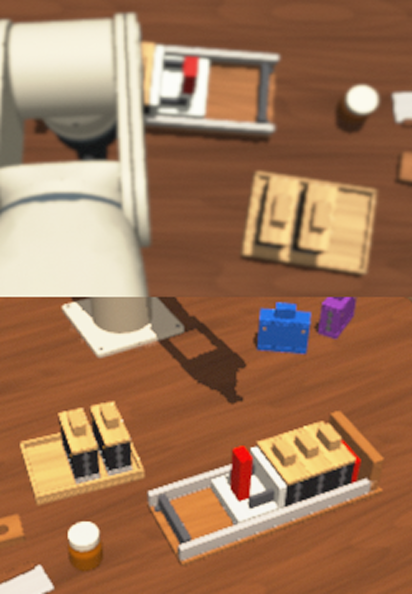

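The last view shows the three full moulds clamped tight between the jaw (245,480) and the red plate (355,460). The two empty ones are in the tray at (75,440) and (110,435), and the bystanders have not moved.

```bash
python3 -c "
from rig import manip
print(manip.sign_off())"
```

```text
the job is handed in; nothing more can be done
None
```

The job is handed in: the three full moulds are clamped in the press with the plate felt home at about 70 mm of jaw travel, the two empties stand in the tray, and the glue jar, knife and gauge were left alone.

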